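Nest the measuring cups in their dish

ROBOT

A 7-joint arm with a two-finger parallel gripper is mounted at the origin on a cart in front of the work surface, level with it; the furniture and walls round the work are solid. World frame = base frame: x ahead of the robot, y to its left, z up, the work surface at z = 0. Lengths are in m, angles in rad, forces in N, time in s.
With the tool pointing down it reaches from about 0.4 to 0.85 m from the base axis. Payload 10.4 kg.
Tool frame: the origin (TCP) lies between the finger pads; the fingertips stand 14 mm ahead of it and the grasp point (between the pads) lies 5 mm behind it (r.finger_overhang is the z of the fingertips in the tool frame, in m); z points along the fingers, y is the line along which they close (so a half turn about z gives the same grasp; the last joint's range is limited). The gripper opens to 87 mm and grips with 3 to 60 N. Pads are 19 mm wide; open, the fingers measure 117 mm over their backs; the gripper's body (75 mm by 190 mm) begins 51 mm behind the grasp point.
Start: joints at [1.162, 0.332, -0.065, 1.46, 0.022, 1.35, -0.088], TCP at [0.235, -0.579, 0.237] pointing down, gripper open.
Joint ranges: [-2.6, 2.6], [-0.5, 2.12], [-1.47, 1.34], [0.16, 2.42], [-1.27, 4.41], [0.06, 2.06], [-2.6, 2.6]. Speed limits (rad/s): [2.22, 2.22, 2.79, 2.79, 3.14, 3.14, 3.14].

INTERFACE

Orientations are given as a unit quaternion [x, y, z, w].
In Python, from bench import r, optics gives the robot as it stands.
- The arm moves only by the shell command python3 -m pendant 'ROWS' [FORCE]. ROWS is JSON, a list of rows, each a list of 7 numbers: the closure, from -1 (fully open) to 1 (shut), then the shift along the tool's x, y, z scaled (see below), then the turn, a rotation vector about the tool's x, y, z scaled (see below). In form: [[grip, x, y, z, rx, ry, rz], ...]. A call has 1 to 8 rows; each row is the pose to reach, as a shift and turn from the pose commanded when the call began, along the tool's axes at that moment; what a row does not reach only later rows make up. The controller multiplies each number of a shift by 0.3 m and each number of a turn by 120 degrees. A row lasts 1/8 s, in which the tool goes at most 62.5 mm and 10.7 degrees, less where a joint would pass 70% of its speed; a pose out of reach is approached as far as the arm can. A call with a number of a shift or a turn outside -1 to 1 is refused whole. A call with a gripper value outside its range is refused whole. The fingers move at their own pace and stop on an object; FORCE is the grip in N (left out, the last holds). Time passes only in rows, so rows that repeat a pose let the fingers close. It gives the time, the measured TCP pose, the force, the opening and the grip force at its end, in the units of the state.
- r.read_state(): the state, without advancing time (a new reading comes with each control period).
- optics.camera(name): name is "scene" or "top" or "wrist"; returns a dict with "pixels" (420x560x3 uint8, red, green, blue), "vfov" (degrees; the focal length in pixels is half the picture's height over the tangent of half this angle, whatever the lens; pixels are square), "cx", "cy" (the principal point, pixels), "D" ([k1, k2, p1, p2, k3] as OpenCV has them; the pictures are not rectified), "rvec" (rotation vector, rad) and "tvec" (3), from world to camera coordinates, as OpenCV has them. Camera axes: x right, y down, z forward; pixel columns grow to the right and rows downward; lengths in m; the calibration is good to about 2 mm. A picture is of the moment at which its call begins. There is no depth.
- r.close_job(): hands the job in; it is judged then, once.
The state is a dict: "time": time; "joint_positions": joint angles; "joint_vel": joint speeds; "joint_torque": joint torques, N m; "ee_pos": TCP position; "eef_rot": TCP orientation; "ft_force": force on the tool from outside, world axes, zero at the start; "torque": the same for the moment, N m; "width": finger opening in m; "grip_force": force on a finger pad.
Only numpy, scipy, OpenCV 4.12 (cv2) and the standard library are available. Lean on these libraries where they do the work, as an engineer would, in place of code of your own. Each camera call takes 0.05 s, during which the arm holds its last target. There are 200 camera calls.

TASK

Put the set of four measuring cups away: stand the largest one in the recess of the round wooden dish first, then nest the others in it one at a time in order of size, each smaller cup inside the one before and the smallest last. Every cup should end up upright and fully down in the one below it, let go of and still, with its handle pointing whichever way you like. Leave the tins and the spice jar behind the cups where they are.

Things in the scene. Friction and masses are not known exactly. Their poses are not given: they have to be found in the camera images.
- cup_1: Largest of four steel measuring cups, open upward: 92 mm across the rim, 86 across the foot, 46 high, wall 2, floor 5; about 130 g. Origin: centre of underside, z up. A flat level strap handle, 14 wide, 4 thick, top 47 above the foot, runs along the cup's own -x from the rim to 108 mm from the centre: pinch it across its width from above, about 84 mm out.
- cup_2: Second largest of four steel measuring cups, open upward: 76 mm across the rim, 70 across the foot, 46 high, wall 2, floor 5; about 110 g. Origin: centre of underside, z up. A flat level strap handle, 14 wide, 4 thick, top 47 above the foot, runs along the cup's own -x from the rim to 100 mm from the centre: pinch it across its width from above, about 76 mm out.
- cup_3: Third largest of four steel measuring cups, open upward: 60 mm across the rim, 54 across the foot, 46 high, wall 2, floor 5; about 90 g. Origin: centre of underside, z up. A flat level strap handle, 14 wide, 4 thick, top 47 above the foot, runs along the cup's own -x from the rim to 92 mm from the centre: pinch it across its width from above, about 68 mm out.
- cup_4: Smallest of four steel measuring cups, open upward: 44 mm across the rim, 38 across the foot, 46 high, wall 2, floor 5; about 70 g. Origin: centre of underside, z up. A flat level strap handle, 14 wide, 4 thick, top 47 above the foot, runs along the cup's own -x from the rim to 84 mm from the centre: pinch it across its width from above, about 60 mm out.
- dish: Low round wooden dish, fixed: 120 mm across, 12 high, flat recess 104 across, its floor 5 above the worktop. Origin: centre of underside, z up. Each nested cup stands 5 mm higher than the one round it, with 6 mm play all round; its handle passes 2 mm over their rims, 1 mm over their handles. Handles may point anywhere, but fingertips reach below the held handle: fan the handles apart.
- tuna: Bystander: low round food tin, 86 mm across, 40 mm high, standing behind the cups; origin centre of its underside. Wall cabinets hang 0.54 m above the worktop from just in front of the tins backward, and nearer to the robot at the far left: keep moves low and do not swing wide beneath them.
- tin: Bystander: small round food tin, 58 mm across, 72 mm high, standing behind the cups; origin centre of its underside.
- spice: Bystander: spice jar with a red cap, 45 mm across, 106 mm high, standing behind the cups; origin centre of its underside.
Mind the look-alikes: they are no part of the job. Leave any yellow look-alike of the cup_3 alone.

How it is judged:
By the outcome, as a careful person would: the job done as asked, in the order asked, and still so for the second after the job is handed in, with the robot touching nothing.
It also fails if it takes over 93 s, if anything falls off the work surface, if the arm or the gripper's body presses on something with over 40 N, if the wrist force passes 120 N, or if a joint passes its speed limit or range.

## Working session

There is one attempt and no reset: what is moved stays moved. The work goes in short steps, Python scripts to look and compute and a shell command to move; the robot and the scene stay as the last step left them, time stands still between calls to the robot, and variables do not carry over. Pictures are saved under pics/ and viewed, at most 19 in all, crops included, and the job is handed in when it is done.

```bash
ls; mkdir -p pics; python3 - <<'E'
from bench import r, optics
import cv2,pickle
for n in ["top","scene"]:
    c=optics.camera(n); pickle.dump(c,open(f'{n}0.pkl','wb'))
    cv2.imwrite(f'pics/{n}0.png',cv2.resize(c["pixels"][:,:,::-1],(784,588),interpolation=cv2.INTER_CUBIC))
    print(n,c["vfov"],c["cx"],c["cy"],c["D"],c["rvec"],c["tvec"])
s=r.read_state();print(s)
E
```

```text
pics
top 47.50951315300515 287.4824263276442 206.8513087212922 [-0.0343654  0.         0.         0.         0.       ] [ 2.19328206 -1.79246864  0.35254942] [-0.37601402  0.46580623  1.37490323]
scene 46.79296405119807 283.0835591743554 211.75243843019834 [-0.10827352  0.          0.          0.          0.        ] [ 2.00651653 -1.25103854  0.53321747] [-0.48557549  0.25425325  1.52263488]
{'time': 0.1, 'joint_positions': array([ 1.16239461,  0.33280258, -0.06467683,  1.46085346,  0.02162053,
        1.34994338, -0.088494  ]), 'joint_vel': array([-0.00031493, -0.00211346, -0.00018716, -0.00092842, -0.00060544,
       -0.00203478,  0.00126114]), 'joint_torque': array([ 1.63665783e-03, -6.24543428e+01,  2.47852091e-02, -3.90721607e+01,
       -6.14928547e-02,  3.66881245e-02,  8.56444558e-05]), 'ee_pos': array([ 0.23503753, -0.57875361,  0.23583911]), 'eef_rot': array([ 9.81451299e-01,  1.91710507e-01, -1.68906106e-04, -6.33339780e-04]), 'ft_force': array([-0.6051098 ,  1.01881083, -0.61823479]), 'torque': array([ 0.05318794,  0.02052156, -0.00058948]), 'grip_force': 0.0, 'width': 0.08698421403682063}
```

View pics/top0.png

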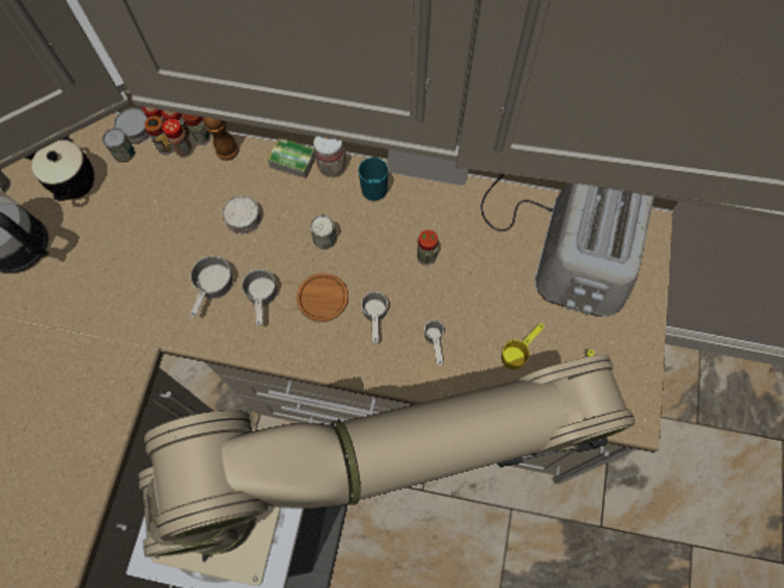

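View pics/scene0.png

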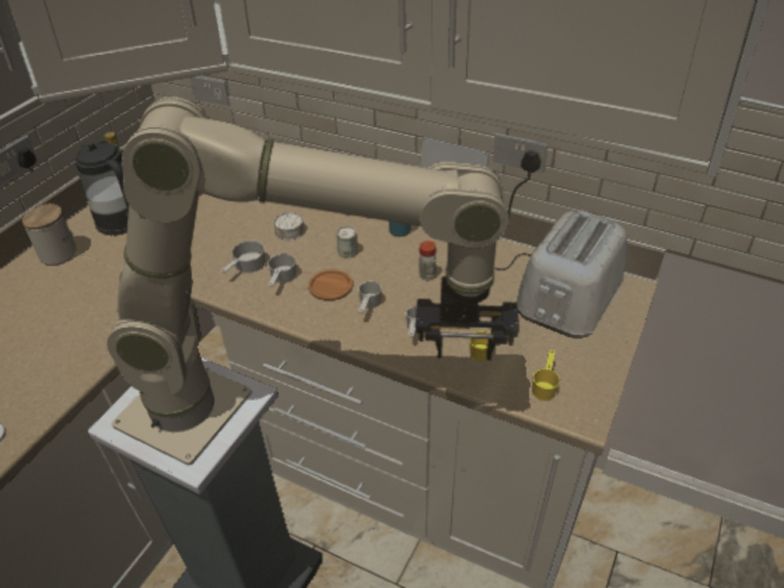

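The top picture (784 px wide) shows these candidates: steel cups at (211,278), (260,288), (375,306) and (434,330), getting smaller to the right. The dish is at (323,297). There are yellow look-alikes at (515,354) and (590,352). The four steel cups fit the description and the yellow ones don't. I'll confirm in an enlarged crop.

```bash
python3 - <<'E'
import pickle,cv2
c=pickle.load(open('top0.pkl','rb'))
im=c["pixels"][175:275,128:328,::-1]
im=cv2.resize(im,None,fx=4,fy=4,interpolation=cv2.INTER_CUBIC)
for i in range(0,200,20): cv2.putText(im,str(128+i),(i*4,10),0,.35,(0,0,255),1); cv2.line(im,(i*4,12),(i*4,18),(0,0,255),1)
for i in range(0,100,20): cv2.putText(im,str(175+i),(0,i*4+4),0,.35,(0,0,255),1)
cv2.imwrite('pics/crop1.png',im)
E
```

```text
(no output)
```

View pics/crop1.png

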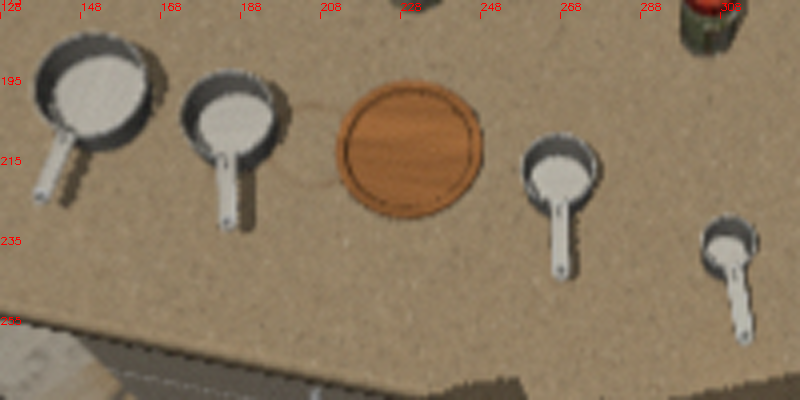

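The crop confirms four steel cups in decreasing order of size, with no yellow one among them. Rim centres in crop pixels are about (93,88), (229,115), (561,169) and (730,241). Handle ends are at (40,203), (228,230), (561,279) and (745,343), and the dish is at (410,149). Next I'll fit poses and check the sizes.

```bash
cat > h.py <<'E'
import numpy as np,cv2
from scipy.spatial.transform import Rotation as R
def cam(c):
    f=210/np.tan(np.radians(c["vfov"]/2)); return np.array([[f,0,c["cx"]],[0,f,c["cy"]],[0,0,1]]),np.array(c["D"])
def proj(c,P):
    K,D=cam(c); return cv2.projectPoints(np.array(P,float).reshape(-1,1,3),np.array(c["rvec"]),np.array(c["tvec"]),K,D)[0][:,0]
def back(c,uv,z):
    K,D=cam(c); n=cv2.undistortPoints(np.array(uv,float).reshape(-1,1,2),K,D)[:,0]
    M=R.from_rotvec(c["rvec"]).as_matrix(); C=-M.T@c["tvec"]; d=np.c_[n,np.ones(len(n))]@M
    return C+d*((z-C[2])/d[:,2])[:,None]
def circ(x,y,z,rad,n=60):
    a=np.linspace(0,2*np.pi,n); return np.c_[x+rad*np.cos(a),y+rad*np.sin(a),0*a+z]
def move(p,yaw,s):
    """shift/turn numbers from state s to TCP p, tool-x heading yaw (rad), pointing down"""
    R0=R.from_quat(s["eef_rot"]); T=R.from_matrix([[np.cos(yaw),np.sin(yaw),0],[np.sin(yaw),-np.cos(yaw),0],[0,0,-1]])
    return np.round(np.r_[R0.inv().apply(np.array(p)-s["ee_pos"])/.3,np.degrees((R0.inv()*T).as_rotvec())/120],4)
def yawof(s): x=R.from_quat(s["eef_rot"]).apply([1,0,0]); return np.arctan2(x[1],x[0])
E
python3 - <<'E'
import pickle; from h import *
c=pickle.load(open('top0.pkl','rb'))
o=lambda u:[128+(u[0]+.5)/4-.5,175+(u[1]+.5)/4-.5]
im=cv2.resize(c["pixels"][175:275,128:328,::-1],None,fx=4,fy=4,interpolation=cv2.INTER_CUBIC)
def draw(P,col):
    q=proj(c,P); q=((q-[128,175]+.5)*4-.5); cv2.polylines(im,[np.round(q).astype(int)],False,col,1)
ext=lambda a,b,z:np.linalg.norm(np.diff(back(c,[o(a),o(b)],z),axis=0))
print('sizes',ext((35,88),(151,88),.046),ext((181,115),(277,115),.046),ext((523,169),(598,169),.046),ext((701,241),(758,241),.046),'dish',ext((336,149),(484,149),.012))
cups=[((93,88),(40,203),.046,.108,43),((229,115),(228,230),.038,.1,0),((561,169),(561,279),.03,.092,0),((729.5,241),(745,343),.022,.084,0)]
for u,e,rr,L,_ in cups:
    C=back(c,[o(u)],.046)[0];E=back(c,[o(e)],.047)[0];d=E-C;h=np.arctan2(d[1],d[0])
    print(np.round(C,4),'L',round(np.hypot(*d[:2]),4),L,'h',round(np.degrees(h),1),'radial',round(np.degrees(np.arctan2(C[1],C[0])),1))
    draw(circ(C[0],C[1],.046,rr),(0,0,255)); draw(circ(C[0],C[1],.0,rr-.003),(255,0,0))
    u=np.array([np.cos(h),np.sin(h),0]);n=np.array([-u[1],u[0],0])*.007;b=np.array([C[0],C[1],.047])
    draw([b+u*rr+n,b+u*L+n,b+u*L-n,b+u*rr-n],(0,255,0))
D=back(c,[o((410,149))],.012)[0];print('dish',D); draw(circ(D[0],D[1],.012,.06),(0,0,255)); draw(circ(D[0],D[1],.005,.052),(0,255,0))
cv2.imwrite('pics/ov1.png',im)
E
```

```text
sizes 0.09314572339308318 0.07645567645850601 0.05897000883275352 0.04423318308154846 dish 0.11967175535183057
[0.4956 0.1628 0.046 ] L 0.1028 0.108 h 173.9 radial 18.2
[0.495  0.0496 0.046 ] L 0.097 0.1 h -164.4 radial 5.7
[ 0.5032 -0.2189  0.046 ] L 0.0906 0.092 h -167.7 radial -23.5
[ 0.4712 -0.3595  0.046 ] L 0.0825 0.084 h -161.4 radial -37.3
dish [ 0.50782101 -0.09188388  0.012     ]
```

View pics/ov1.png

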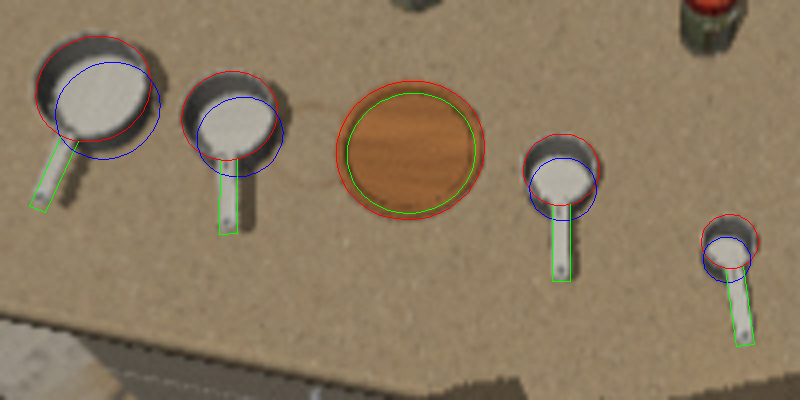

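Sizes check out (93, 76, 59 and 44 mm, dish 120), and the red and yellow parts of the overlay sit right. Handle lengths and feet are off by a few mm, so I'll refine with the wrist camera on the way over.

```bash
python3 - <<'E'
from h import *; from bench import r
s=r.read_state(); print(move([.40,-.33,.25],np.radians(15),s), move([.40,-.33,.25],np.radians(15),{**s,'ee_pos':np.array([.4,-.07,.25]),'eef_rot':R.from_euler('xz',[180,15],degrees=True).as_quat()}))
E
```

```text
[ 8.215e-01 -5.614e-01 -4.650e-02 -6.000e-04  1.000e-04  5.920e-02] [-0.2243  0.8371  0.      0.     -0.      0.    ]
```

```bash
python3 -m pendant '[[-1,0.2,-0.14,-0.012,0,0,0.015],[-1,0.37,-0.252,-0.023,0,0,0.03],[-1,0.54,-0.37,-0.035,0,0,0.045],[-1,0.7,-0.48,-0.047,0,0,0.059],[-1,0.8215,-0.5614,-0.047,0,0,0.059],[-1,0.8215,-0.5614,-0.047,0,0,0.059],[-1,0.8215,-0.5614,-0.047,0,0,0.059]]'; python3 - <<'E'
from bench import optics; import pickle
pickle.dump(optics.camera("wrist"),open('wA.pkl','wb'))
E
python3 -m pendant '[[-1,0.045,-0.17,0,0,0,0],[-1,0.09,-0.34,0,0,0,0],[-1,0.135,-0.5,0,0,0,0],[-1,0.18,-0.67,0,0,0,0],[-1,0.22,-0.83,0,0,0,0],[-1,0.22,-0.83,0,0,0,0],[-1,0.22,-0.83,0,0,0,0]]'
python3 - <<'E'
from bench import optics; import pickle
pickle.dump(optics.camera("wrist"),open('wB.pkl','wb'))
E
python3 -m pendant '[[-1,0.045,-0.17,0,0,0,0],[-1,0.09,-0.34,0,0,0,0],[-1,0.135,-0.5,0,0,0,0],[-1,0.17,-0.63,0,0,0,0],[-1,0.17,-0.63,0,0,0,0],[-1,0.17,-0.63,0,0,0,0]]'
python3 - <<'E'
from bench import optics; import pickle,cv2,numpy as np
pickle.dump(optics.camera("wrist"),open('wC.pkl','wb'))
ims=[pickle.load(open(f'w{k}.pkl','rb'))["pixels"][:,:,::-1] for k in 'ABC']
m=np.vstack([np.hstack(ims[:2]),np.hstack([ims[2],0*ims[2]])])
cv2.imwrite('pics/w0.png',cv2.resize(m,(800,600),interpolation=cv2.INTER_AREA))
c=pickle.load(open('wC.pkl','rb'));print({k:c[k] for k in c if k!='pixels'})
E
```

```text
time: 0.98
ee_pos: [0.3996, -0.3309, 0.2504]
eef_rot: [0.991, 0.13, -0.0, 0.0]
ft_force: [0.2, -0.3, 0.2]
width: 0.0868
grip_force: 0.0
time: 1.9
ee_pos: [0.3992, -0.0742, 0.2506]
eef_rot: [0.992, 0.13, -0.0, 0.0]
ft_force: [-0.2, -0.2, 0.4]
width: 0.087
grip_force: 0.0
time: 2.7
ee_pos: [0.4001, 0.1214, 0.2504]
eef_rot: [0.992, 0.13, -0.0, -0.0]
ft_force: [0.2, -0.6, -0.7]
width: 0.0873
grip_force: 0.0
{'vfov': 62.50812289865376, 'cx': 284.27490863586144, 'cy': 209.22617104092987, 'D': array([-0.05576787,  0.        ,  0.        ,  0.        ,  0.        ]), 'rvec': array([-2.32248151,  1.78532143,  0.22894021]), 'tvec': array([0.01449627, 0.36961026, 0.50926241])}
```

View pics/w0.png

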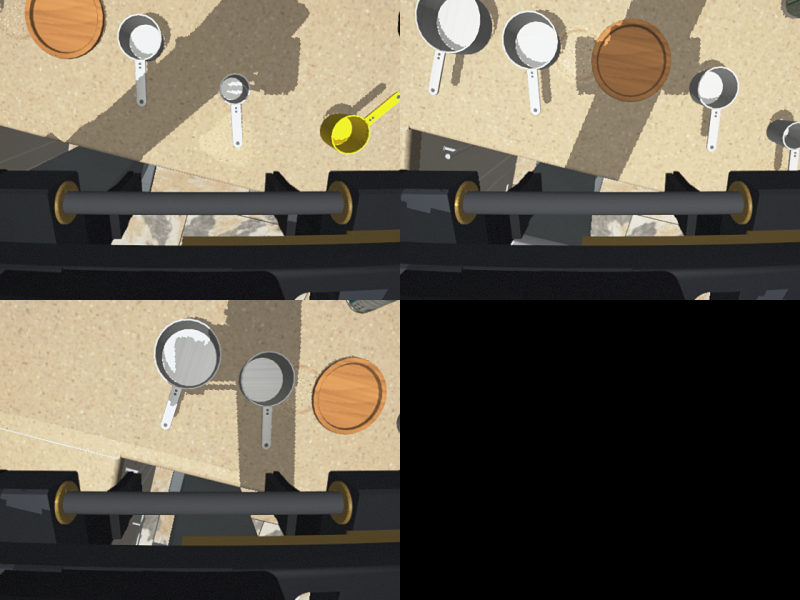

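The wrist pictures show cups 1 and 2 and the dish (frame C), and cups 3 and 4 with a yellow look-alike at right (frame A). I'll measure from these.

```bash
python3 - <<'E'
import pickle; from h import *
A,C=[pickle.load(open(f'w{k}.pkl','rb')) for k in 'AC']
ov={'A':A["pixels"][:,:,::-1].copy(),'C':C["pixels"][:,:,::-1].copy()}
ov={k:cv2.resize(v,None,fx=3,fy=3,interpolation=cv2.INTER_CUBIC) for k,v in ov.items()}
def draw(k,P,col):
    q=(proj(A if k=='A' else C,P)+.5)*3-.5; cv2.polylines(ov[k],[np.round(q).astype(int)],False,col,1)
f=1.4
for k,u,e,rr,L in [('C',(188,54),(165,129),.046,.108),('C',(267,79),(266,148),.038,.1),('A',(140.5,37),(141.5,105),.03,.092),('A',(235,88),(237,147),.022,.084)]:
    c=A if k=='A' else C
    P=back(c,[np.array(u)*f],.046)[0];E=back(c,[np.array(e)*f],.047)[0];d=E-P;h=np.arctan2(d[1],d[0])
    print(np.round(P,4),'L',round(np.hypot(*d[:2]),4),L,'h',round(np.degrees(h),1))
    draw(k,circ(P[0],P[1],.046,rr),(0,0,255)); draw(k,circ(P[0],P[1],0,rr-.003),(255,0,0))
    v=np.array([np.cos(h),np.sin(h),0]);n=np.array([-v[1],v[0],0])*.007;b=np.array([P[0],P[1],.047])
    draw(k,[b+v*rr+n,b+v*L+n,b+v*L-n,b+v*rr-n],(0,160,0))
for k,u in [('C',(349.5,95.5)),('A',(64.5,18))]:
    D=back(A if k=='A' else C,[np.array(u)*f],.012)[0];print('dish',D)
    draw(k,circ(D[0],D[1],.012,.06),(0,0,255)); draw(k,circ(D[0],D[1],.005,.052),(0,160,0))
h1=ov['C'][40:680,600:1660]; h2=ov['A'][0:660,400:1200]
h1=cv2.resize(h1,(800,483)); 
cv2.imwrite('pics/ov2.png',h1); cv2.imwrite('pics/ov3.png',h2[:600])
E
```

```text
[0.5007 0.1694 0.046 ] L 0.1082 0.108 h 176.3
[0.4974 0.0558 0.046 ] L 0.0985 0.1 h -162.6
[ 0.5051 -0.2159  0.046 ] L 0.0904 0.092 h -167.1
[ 0.4735 -0.357   0.046 ] L 0.0846 0.084 h -161.3
dish [ 0.5119003  -0.08612146  0.012     ]
dish [ 0.50785326 -0.09149591  0.012     ]
```

View pics/ov2.png

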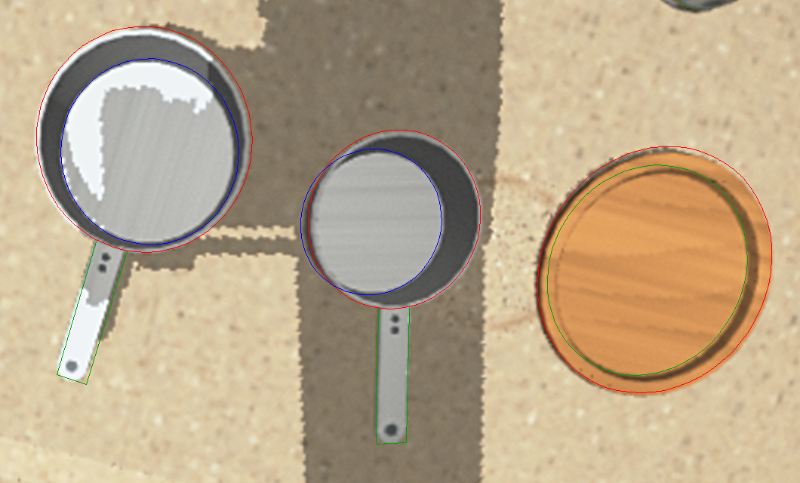

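View pics/ov3.png

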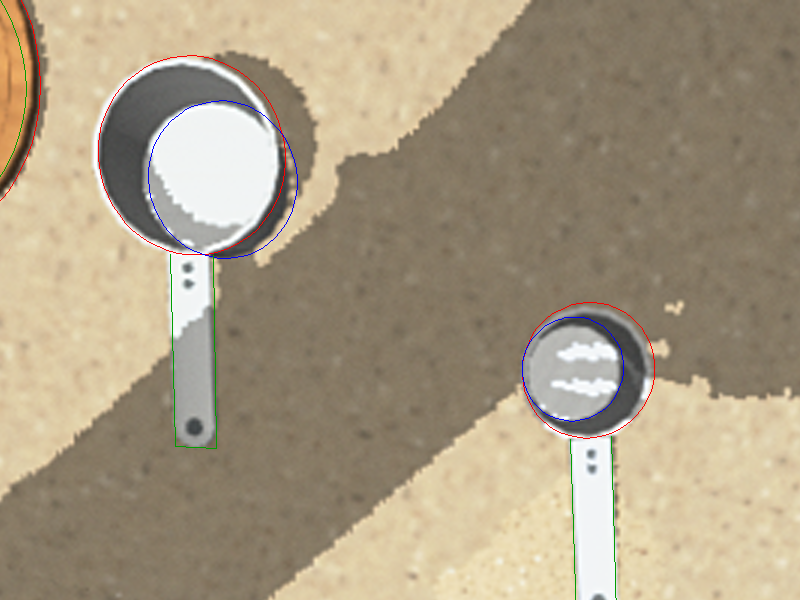

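The overlays fit the rims, floors and handles well, though wrist frame C and the top camera disagree by about 5 mm. I'll grasp cup 1 now, then measure cup and dish together in one wrist picture while holding it.

```bash
python3 - <<'E'
from h import *; from bench import r
s=r.read_state(); print(move([.414,.1726,.10],np.radians(-4.5),s),move([.414,.1726,.04],np.radians(-4.5),s))
E
```

```text
[ 8.910e-02 -1.535e-01  5.015e-01 -0.000e+00  2.000e-04  1.613e-01] [ 8.920e-02 -1.534e-01  7.015e-01 -0.000e+00  2.000e-04  1.613e-01]
```

```bash
python3 -m pendant '[[-1,0.045,-0.08,0.15,0,0,0.08],[-1,0.089,-0.153,0.3,0,0,0.161],[-1,0.089,-0.153,0.45,0,0,0.161],[-1,0.089,-0.153,0.55,0,0,0.161],[-1,0.089,-0.153,0.65,0,0,0.161],[-1,0.089,-0.153,0.7,0,0,0.161],[-1,0.089,-0.153,0.7,0,0,0.161],[-1,0.089,-0.153,0.7,0,0,0.161]]' 40
python3 -m pendant '[[1,0,0,0,0,0,0],[1,0,0,0,0,0,0],[1,0,0,0,0,0,0],[1,0,0,0,0,0,0],[1,0,0,0,0,0,0],[1,0,0,0,0,0,0]]' 40
python3 -m pendant '[[1,0,0,-0.08,0,0,0],[1,0,0,-0.16,0,0,0],[1,0,0,-0.24,0,0,0],[1,0,0,-0.32,0,0,0],[1,0,0,-0.32,0,0,0],[1,0,0,-0.32,0,0,0]]'
python3 - <<'E'
from bench import optics,r; import pickle,cv2
c=optics.camera("wrist");pickle.dump(c,open('w1.pkl','wb'));cv2.imwrite('pics/w1.png',c["pixels"][:,:,::-1]);s=r.read_state();print(s["ee_pos"],s["eef_rot"],s["joint_positions"])
E
```

```text
time: 3.75
ee_pos: [0.4143, 0.1743, 0.0416]
eef_rot: [0.999, -0.038, 0.001, -0.0]
ft_force: [0.2, 0.3, 0.0]
width: 0.0871
grip_force: 0.0
time: 4.5
ee_pos: [0.4135, 0.1743, 0.0406]
eef_rot: [0.999, -0.037, -0.0, 0.0]
ft_force: [-0.5, -1.3, 1.3]
width: 0.0354
grip_force: 0.0
time: 5.25
ee_pos: [0.4132, 0.174, 0.136]
eef_rot: [0.999, -0.038, -0.0, 0.0]
ft_force: [-0.6, 0.2, -0.1]
width: 0.0005
grip_force: 0.0
[0.41303789 0.17404057 0.13577778] [ 9.99297607e-01 -3.74688748e-02 -5.66588228e-04  2.34843148e-04] [ 0.41499865  0.11176298 -0.94262043  1.99156709  0.10185399  1.08752162
 -2.21796249]
```

View pics/w1.png

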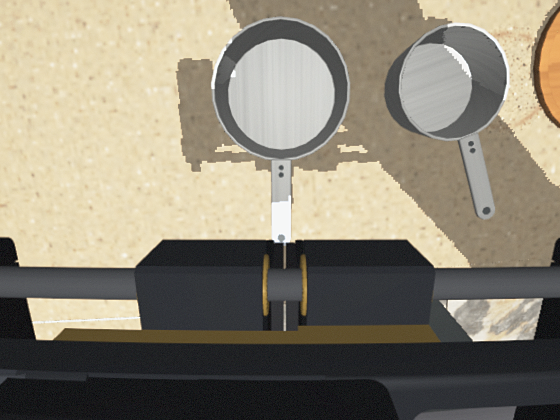

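The fingers needed longer to close, so the cup was never gripped. It still stands in place with its handle centred on the tool line (rim centre ~(281,89)). I'll open halfway, go back down and close for longer.

```bash
python3 - <<'E'
import pickle; from h import *
c=pickle.load(open('w1.pkl','rb')); P=back(c,[(281,89)],.046)[0];E=back(c,[(282,242)],.047)[0]; d=E-P
print(P,E,np.hypot(*d[:2]),np.degrees(np.arctan2(d[1],d[0])))
print([np.linalg.norm(np.diff(back(c,q,.046),axis=0)) for q in ([(213,89),(349,89)],[(281,18),(281,160)])])
E
python3 -m pendant '[[0,0,0,0,0,0,0],[0,0,0,0,0,0,0],[0,0,0,0,0,0,0],[0,0,0,0,0,0,0],[0,0,0,0.1,0,0,0],[0,0,0,0.2,0,0,0],[0,0,0,0.32,0,0,0],[0,0,0,0.32,0,0,0]]' 45
python3 -m pendant '[[1,0,0,0,0,0,0],[1,0,0,0,0,0,0],[1,0,0,0,0,0,0],[1,0,0,0,0,0,0],[1,0,0,0,0,0,0],[1,0,0,0,0,0,0],[1,0,0,0,0,0,0],[1,0,0,0,0,0,0]]' 45
```

```text
[0.50103316 0.16968931 0.046     ] [0.39519932 0.17713231 0.047     ] 0.10609524637396375 175.97716996258757
[np.float64(0.08959014019131695), np.float64(0.09000296527358427)]
time: 6.3
ee_pos: [0.4118, 0.1739, 0.039]
eef_rot: [0.999, -0.037, -0.002, 0.0]
ft_force: [0.8, 0.9, 0.2]
width: 0.0435
grip_force: 0.0
time: 7.3
ee_pos: [0.4135, 0.1744, 0.0407]
eef_rot: [0.999, -0.037, 0.0, 0.0]
ft_force: [-0.5, 1.4, 3.2]
width: 0.0125
grip_force: 45.0
```

Gripped at 45 N with a 12.5 mm opening, about the handle width. Next I'll lift and carry it over the dish with the handle heading 150°.

```bash
python3 - <<'E'
from h import *; from bench import r
s=r.read_state(); print(move([.4342,-.0463,.13],np.radians(-30),s))
E
```

```text
[ 0.1239  0.7284 -0.2977  0.     -0.      0.2142]
```

```bash
python3 -m pendant '[[1,0,0,-0.1,0,0,0],[1,0,0,-0.2,0,0,0],[1,0,0,-0.3,0,0,0],[1,0,0,-0.3,0,0,0]]'
python3 -m pendant '[[1,0.02,0.12,0,0,0,0.036],[1,0.04,0.24,0,0,0,0.071],[1,0.06,0.36,0,0,0,0.107],[1,0.08,0.48,0,0,0,0.143],[1,0.1,0.6,0,0,0,0.178],[1,0.124,0.728,0,0,0,0.214],[1,0.124,0.728,0,0,0,0.214],[1,0.124,0.728,0,0,0,0.214]]'
python3 - <<'E'
from bench import optics,r; import pickle,cv2
c=optics.camera("wrist");pickle.dump(c,open('w2.pkl','wb'));cv2.imwrite('pics/w2.png',c["pixels"][:,:,::-1]);s=r.read_state();print(s["ee_pos"],s["eef_rot"],s["joint_positions"],s["width"])
E
```

```text
time: 7.8
ee_pos: [0.4145, 0.1744, 0.132]
eef_rot: [0.999, -0.038, 0.002, 0.0]
ft_force: [1.1, 0.8, -2.0]
width: 0.0125
grip_force: 45.0
time: 8.8
ee_pos: [0.4336, -0.0458, 0.1297]
eef_rot: [0.966, -0.258, -0.001, -0.0]
ft_force: [0.0, 0.8, -1.4]
width: 0.0127
grip_force: 45.0
[ 0.43375342 -0.04541084  0.12988791] [ 9.66177305e-01 -2.57877797e-01 -6.72726313e-04 -6.29459764e-05] [ 0.71490315  0.05843762 -0.72211992  2.03299723  0.04356524  1.06638878
 -2.1199294 ] 0.013094171156532502
```

View pics/w2.png

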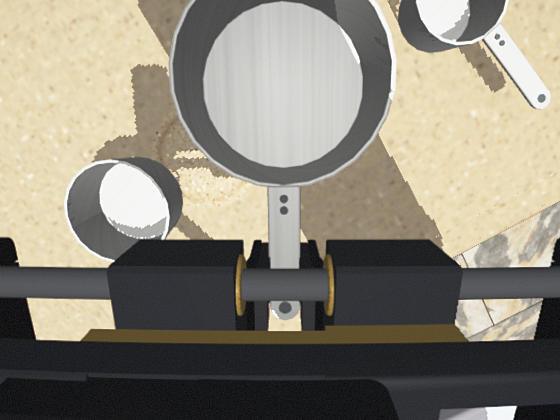

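Cup 1 hangs level and centred over the hidden dish, whose estimate is good to about 2 mm against 9 mm of play. Lowering now.

```bash
python3 -m pendant '[[1,0,0,0.1,0,0,0],[1,0,0,0.2,0,0,0],[1,0,0,0.25,0,0,0],[1,0,0,0.27,0,0,0],[1,0,0,0.28,0,0,0],[1,0,0,0.282,0,0,0],[1,0,0,0.282,0,0,0]]'
python3 - <<'E'
from bench import r,optics
import cv2,pickle
s=r.read_state();print(s["ee_pos"],s["ft_force"])
c=optics.camera("top");pickle.dump(c,open('t1.pkl','wb'));a=cv2.resize(c["pixels"][150:270,120:340,::-1],None,fx=3,fy=3,interpolation=2)
w=optics.camera("wrist")["pixels"][:220,60:500,::-1]
import numpy as np
w=cv2.resize(w,(660,330)); m=np.vstack([a,w]); m=cv2.resize(m,None,fx=.86,fy=.86,interpolation=3); print(m.shape); cv2.imwrite('pics/p1.png',m)
E
```

```text
time: 9.72
ee_pos: [0.4347, -0.0463, 0.0466]
eef_rot: [0.966, -0.259, 0.001, 0.0]
ft_force: [-0.1, 0.9, 0.0]
width: 0.0131
grip_force: 45.0
[ 0.43470563 -0.04634267  0.04659119] [-0.1475415   0.91241728  0.00646283]
(593, 568, 3)
```

View pics/p1.png

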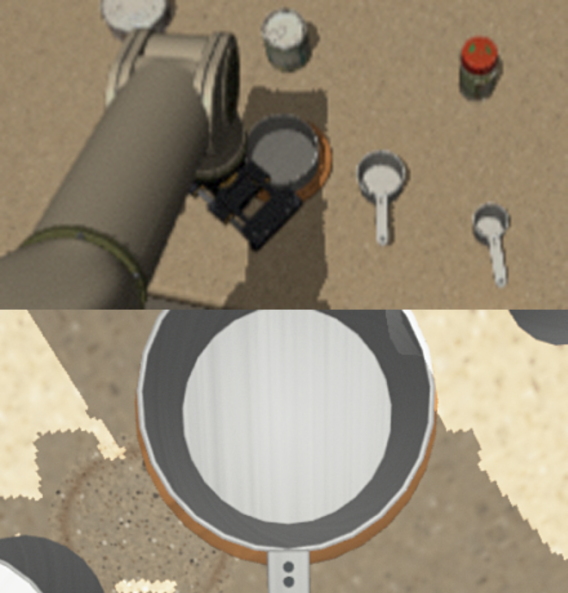

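Cup 1 sits over the dish, with an even wooden ring visible all round in the wrist view, and its weight is off the wrist. I'll release, rise and look.

```bash
python3 -m pendant '[[1,0,0,0.004,0,0,0],[0,0,0,0.004,0,0,0],[0,0,0,0.004,0,0,0],[0,0,0,0.004,0,0,0],[0,0,0,0.004,0,0,0],[0,0,0,-0.1,0,0,0],[0,0,0,-0.22,0,0,0],[0,0,0,-0.26,0,0,0]]'
python3 - <<'E'
from bench import r,optics; from h import *
import pickle
c=optics.camera("wrist");pickle.dump(c,open('w3.pkl','wb'));cv2.imwrite('pics/w3.png',c["pixels"][:,:,::-1])
s=r.read_state();print(s["ee_pos"],move([.4205,.0306,.10],np.radians(17),s),move([.4205,.0306,.04],np.radians(17),s))
E
```

```text
time: 10.82
ee_pos: [0.4353, -0.0464, 0.1258]
eef_rot: [0.966, -0.259, 0.002, 0.0]
ft_force: [-0.0, -0.6, -0.7]
width: 0.0437
grip_force: 0.0
[ 0.43536815 -0.04645331  0.12614609] [-0.1716 -0.1977  0.0867  0.0005 -0.0015 -0.3915] [-0.1722 -0.1976  0.2867  0.0005 -0.0015 -0.3915]
```

View pics/w3.png

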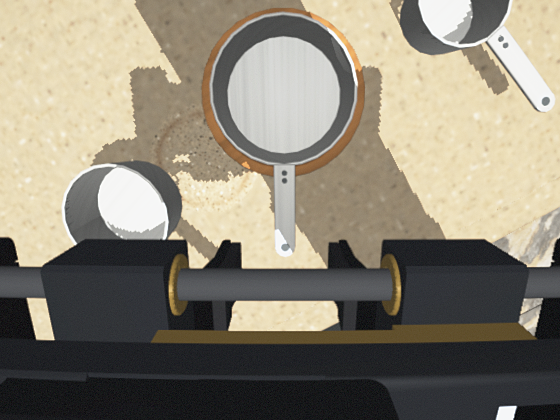

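Cup 1 stands level in the recess, concentric with the wooden rim (centre ~(284,89)). Next is cup 2.

```bash
python3 - <<'E'
import pickle; from h import *
c=pickle.load(open('w3.pkl','rb')); print(back(c,[(284.5,89)],.051))
E
python3 -m pendant '[[0,-0.03,-0.04,0,0,0,-0.08],[0,-0.07,-0.08,0,0,0,-0.16],[0,-0.11,-0.12,0,0,0,-0.24],[0,-0.14,-0.16,0,0,0,-0.32],[0,-0.171,-0.197,0,0,0,-0.391],[0,-0.171,-0.197,0,0,0,-0.391],[0,-0.171,-0.197,0.09,0,0,-0.391],[0,-0.171,-0.197,0.09,0,0,-0.391]]'
python3 - <<'E'
from bench import r,optics; from h import *
import pickle
c=optics.camera("wrist");pickle.dump(c,open('w4.pkl','wb'));cv2.imwrite('pics/w4.png',c["pixels"][:260,:,::-1])
s=r.read_state();print(s["ee_pos"],np.degrees(yawof(s)))
E
```

```text
[[ 0.51048348 -0.08988289  0.051     ]]
time: 11.88
ee_pos: [0.4179, 0.0299, 0.0954]
eef_rot: [0.989, 0.146, -0.002, -0.001]
ft_force: [-0.7, 0.4, -0.3]
width: 0.0434
grip_force: 0.0
[0.41865919 0.03013992 0.09645629] 16.793523909162907
```

View pics/w4.png

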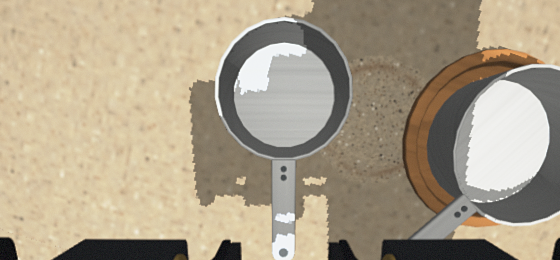

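Cup 2's handle is on the tool's midline (rim centre ~(284,88)). Descending and gripping.

```bash
python3 - <<'E'
import pickle; from h import *
c=pickle.load(open('w4.pkl','rb')); P=back(c,[(283.5,88)],.046)[0]; print(P)
E
python3 -m pendant '[[0,0,0,0.06,0,0,0],[0,0,0,0.12,0,0,0],[0,0,0,0.17,0,0,0],[0,0,0,0.186,0,0,0],[0,0,0,0.186,0,0,0],[0,0,0,0.186,0,0,0]]' 45
python3 -m pendant '[[1,0,0,0,0,0,0],[1,0,0,0,0,0,0],[1,0,0,0,0,0,0],[1,0,0,0,0,0,0],[1,0,0,0,0,0,0],[1,0,0,0,0,0,0],[1,0,0,0,0,0,0],[1,0,0,0,0,0,0]]' 45
```

```text
[0.49910301 0.0551753  0.046     ]
time: 12.68
ee_pos: [0.4198, 0.0306, 0.0418]
eef_rot: [0.989, 0.147, 0.0, 0.0]
ft_force: [-0.2, -0.4, -0.0]
width: 0.0436
grip_force: 0.0
time: 13.68
ee_pos: [0.4194, 0.0305, 0.0412]
eef_rot: [0.989, 0.147, 0.0, 0.0]
ft_force: [-0.5, -0.9, 1.1]
width: 0.0126
grip_force: 45.0
```

```bash
python3 -m pendant '[[1,0,0,-0.1,0,0,0],[1,0,0,-0.2,0,0,0],[1,0,0,-0.3,0,0,0],[1,0,0,-0.3,0,0,0]]'
python3 - <<'E'
from h import *; from bench import r
s=r.read_state(); print(move([.4349,-.1252,.13],np.radians(25),s))
E
```

```text
time: 14.18
ee_pos: [0.4205, 0.0305, 0.1328]
eef_rot: [0.989, 0.147, 0.002, 0.001]
ft_force: [0.4, 0.5, -2.3]
width: 0.0125
grip_force: 45.0
[-0.1052  0.5105  0.01    0.0011 -0.0013 -0.0672]
```

```bash
python3 -m pendant '[[1,-0.02,0.1,0,0,0,-0.013],[1,-0.04,0.2,0,0,0,-0.027],[1,-0.06,0.3,0,0,0,-0.04],[1,-0.08,0.4,0,0,0,-0.054],[1,-0.105,0.51,0,0,0,-0.067],[1,-0.105,0.51,0.01,0,0,-0.067],[1,-0.105,0.51,0.01,0,0,-0.067],[1,-0.105,0.51,0.01,0,0,-0.067]]'
python3 - <<'E'
from bench import optics,r; from h import *; import pickle
c=optics.camera("wrist");pickle.dump(c,open('w5.pkl','wb'));cv2.imwrite('pics/w5.png',c["pixels"][:270,:,::-1]);s=r.read_state();print(s["ee_pos"],np.degrees(yawof(s)))
y=yawof(s);print('cup at',s["ee_pos"][:2]+.0834*np.array([np.cos(y),np.sin(y)]),move([.4349,-.1252,.0512],np.radians(25),s))
E
```

```text
time: 15.18
ee_pos: [0.4336, -0.124, 0.1279]
eef_rot: [0.976, 0.217, -0.0, -0.0]
ft_force: [-0.4, 0.7, -1.6]
width: 0.0128
grip_force: 45.0
[ 0.4337559  -0.12408494  0.12807163] 25.06298763903545
cup at [ 0.50930317 -0.0887555 ] [ 1.900e-03  5.000e-03  2.562e-01 -1.000e-04  1.000e-04  5.000e-04]
```

View pics/w5.png

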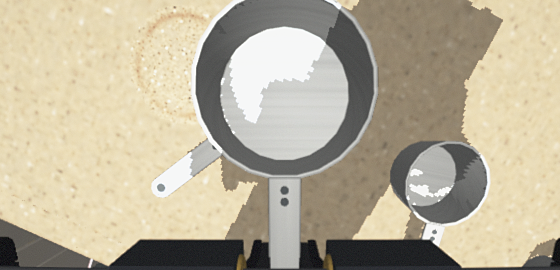

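Cup 2 hangs level over cup 1, whose handle shows at lower left (160,188), clear of the fingers. Lowering.

```bash
python3 -m pendant '[[1,0.002,0.005,0.08,0,0,0],[1,0.002,0.005,0.15,0,0,0],[1,0.002,0.005,0.2,0,0,0],[1,0.002,0.005,0.23,0,0,0],[1,0.002,0.005,0.25,0,0,0],[1,0.002,0.005,0.256,0,0,0],[1,0.002,0.005,0.256,0,0,0],[1,0.002,0.005,0.256,0,0,0]]'
```

```text
time: 16.23
ee_pos: [0.4353, -0.1262, 0.0518]
eef_rot: [0.976, 0.216, 0.0, 0.0]
ft_force: [0.4, -0.3, -0.3]
width: 0.0128
grip_force: 45.0
```

```bash
python3 -m pendant '[[1,0,0,0.004,0,0,0],[0,0,0,0.004,0,0,0],[0,0,0,0.004,0,0,0],[0,0,0,0.004,0,0,0],[0,0,0,0.004,0,0,0],[0,0,0,-0.1,0,0,0],[0,0,0,-0.22,0,0,0],[0,0,0,-0.26,0,0,0]]'
python3 - <<'E'
from bench import r,optics; from h import *
import pickle
c=optics.camera("wrist");pickle.dump(c,open('w6.pkl','wb'));cv2.imwrite('pics/w6.png',c["pixels"][:270,:,::-1])
s=r.read_state();C=np.array([.5055,-.2165]);h=np.radians(-167);p=C+.074*np.array([np.cos(h),np.sin(h)])
print(s["ee_pos"],p,move([*p,.10],h+np.pi,s))
E
```

```text
time: 17.23
ee_pos: [0.436, -0.1263, 0.1313]
eef_rot: [0.976, 0.216, 0.001, 0.001]
ft_force: [1.0, 0.5, -0.3]
width: 0.0436
grip_force: 0.0
[ 0.43608102 -0.12643413  0.13163237] [ 0.43339662 -0.23314638] [-0.1585  0.3184  0.106   0.0012 -0.0011  0.0998]
```

View pics/w6.png

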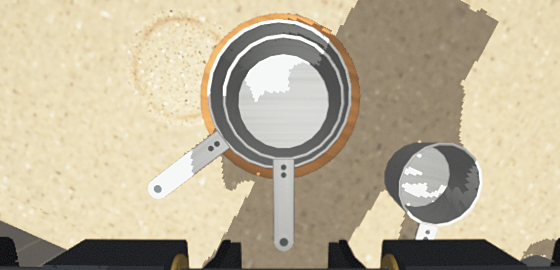

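Cup 2 is nested in cup 1 and level, and the handles are well apart at (157,188) and (284,242). Next is cup 3, the steel one at (440,183).

```bash
python3 - <<'E'
import pickle; from h import *
c=pickle.load(open('w6.pkl','rb')); print(back(c,[(283.5,96.5)],.056))
E
python3 -m pendant '[[0,-0.04,0.08,0,0,0,0.025],[0,-0.08,0.16,0,0,0,0.05],[0,-0.12,0.24,0,0,0,0.075],[0,-0.158,0.318,0,0,0,0.1],[0,-0.158,0.318,0.05,0,0,0.1],[0,-0.158,0.318,0.106,0,0,0.1],[0,-0.158,0.318,0.106,0,0,0.1],[0,-0.158,0.318,0.106,0,0,0.1]]'
python3 - <<'E'
from bench import r,optics; from h import *
import pickle
c=optics.camera("wrist");pickle.dump(c,open('w7.pkl','wb'));cv2.imwrite('pics/w7.png',c["pixels"][:270,:,::-1])
s=r.read_state();print(s["ee_pos"],np.degrees(yawof(s)))
E
```

```text
[[ 0.51052486 -0.09093273  0.056     ]]
time: 18.27
ee_pos: [0.4325, -0.232, 0.0977]
eef_rot: [0.994, 0.114, 0.0, -0.0]
ft_force: [-0.1, 0.7, 0.3]
width: 0.0437
grip_force: 0.0
[ 0.43269482 -0.23222711  0.09801598] 13.03715623938873
```

View pics/w7.png

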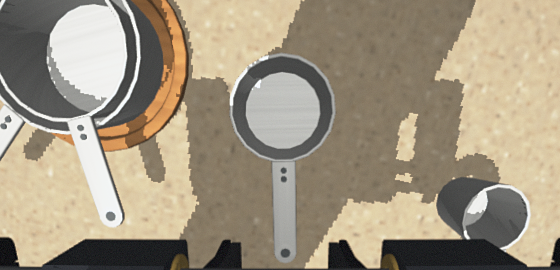

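Cup 3's handle is on the midline (rim centre ~(283,108)), and cup 2's handle end (115,215) is clear of the fingers. Descending and gripping.

```bash
python3 - <<'E'
import pickle; from h import *
c=pickle.load(open('w7.pkl','rb')); print(back(c,[(283,108)],.046))
E
python3 -m pendant '[[0,0,0,0.06,0,0,0],[0,0,0,0.12,0,0,0],[0,0,0,0.17,0,0,0],[0,0,0,0.19,0,0,0],[0,0,0,0.19,0,0,0],[0,0,0,0.19,0,0,0]]' 45
python3 -m pendant '[[1,0,0,0,0,0,0],[1,0,0,0,0,0,0],[1,0,0,0,0,0,0],[1,0,0,0,0,0,0],[1,0,0,0,0,0,0],[1,0,0,0,0,0,0],[1,0,0,0,0,0,0],[1,0,0,0,0,0,0]]' 45
python3 -m pendant '[[1,0,0,-0.1,0,0,0],[1,0,0,-0.2,0,0,0],[1,0,0,-0.32,0,0,0],[1,0,0,-0.32,0,0,0],[1,0,0,-0.32,0,0,0]]'
python3 - <<'E'
from bench import r; s=r.read_state();print(s["ee_pos"],s["joint_positions"][6])
E
```

```text
[[ 0.5050937  -0.21418387  0.046     ]]
time: 19.08
ee_pos: [0.4327, -0.2327, 0.0411]
eef_rot: [0.994, 0.113, 0.0, 0.0]
ft_force: [-0.0, -0.9, 0.5]
width: 0.0436
grip_force: 0.0
time: 20.08
ee_pos: [0.4323, -0.2326, 0.0407]
eef_rot: [0.994, 0.113, 0.0, 0.0]
ft_force: [0.1, -0.1, 0.0]
width: 0.0127
grip_force: 44.9
time: 20.7
ee_pos: [0.4318, -0.2325, 0.1359]
eef_rot: [0.994, 0.113, -0.0, -0.0]
ft_force: [0.3, -0.8, -1.8]
width: 0.0128
grip_force: 44.9
[ 0.43182331 -0.23245187  0.13591674] -1.0283768471824137
```

```bash
python3 - <<'E'
from h import *; from bench import r
s=r.read_state(); print(move([.4975,-.1649,.136],np.radians(80),s))
E
```

```text
[ 2.639e-01 -1.702e-01 -4.000e-04 -4.000e-04  2.000e-04 -5.585e-01]
```

```bash
python3 -m pendant '[[1,0.03,-0.02,0,0,0,-0.08],[1,0.07,-0.045,0,0,0,-0.16],[1,0.11,-0.07,0,0,0,-0.24],[1,0.15,-0.095,0,0,0,-0.32],[1,0.19,-0.12,0,0,0,-0.4],[1,0.23,-0.145,0,0,0,-0.48],[1,0.264,-0.17,0,0,0,-0.5585],[1,0.264,-0.17,0,0,0,-0.5585]]'
python3 -m pendant '[[1,0,0,0,0,0,0],[1,0,0,0,0,0,0],[1,0,0,0,0,0,0]]'
python3 - <<'E'
from h import *; from bench import r,optics; import pickle
c=optics.camera("wrist");pickle.dump(c,open('w8.pkl','wb'))
s=r.read_state();y=yawof(s); print(np.degrees(y),'cup',s["ee_pos"][:2]+.0751*np.array([np.cos(y+.02),np.sin(y+.02)]),move([.4975,-.1649,.0557],np.radians(80),s))
E
```

```text
time: 21.7
ee_pos: [0.4977, -0.164, 0.1354]
eef_rot: [0.766, 0.643, -0.0, -0.001]
ft_force: [0.0, -0.2, -0.9]
width: 0.0126
grip_force: 44.9
time: 22.08
ee_pos: [0.4978, -0.1654, 0.1366]
eef_rot: [0.767, 0.642, -0.0, 0.0]
ft_force: [0.3, -0.1, -0.1]
width: 0.0127
grip_force: 44.9
79.9370157903393 cup [ 0.50952563 -0.09116583] [ 1.400e-03 -1.600e-03  2.699e-01  1.000e-04  1.000e-04 -5.000e-04]
```

```bash
python3 -m pendant '[[1,0,-0.002,0.08,0,0,0],[1,0,-0.002,0.15,0,0,0],[1,0,-0.002,0.2,0,0,0],[1,0,-0.002,0.23,0,0,0],[1,0,-0.002,0.25,0,0,0],[1,0,-0.002,0.262,0,0,0],[1,0,-0.002,0.268,0,0,0],[1,0,-0.002,0.268,0,0,0]]'
```

```text
time: 23.12
ee_pos: [0.4976, -0.165, 0.0565]
eef_rot: [0.766, 0.643, 0.0, 0.0]
ft_force: [0.3, 0.8, -0.8]
width: 0.013
grip_force: 44.9
```

```bash
python3 -m pendant '[[1,0,0,0.004,0,0,0],[1,0,0,0.004,0,0,0],[0,0,0,0.004,0,0,0],[0,0,0,0.004,0,0,0],[0,0,0,0.004,0,0,0],[0,0,0,-0.09,0,0,0],[0,0,0,-0.2,0,0,0],[0,0,0,-0.26,0,0,0]]'
python3 -m pendant '[[0,0,0,0,0,0,0],[0,0,0,0,0,0,0]]'
python3 - <<'E'
from bench import r,optics; from h import *
import pickle
c=optics.camera("wrist");pickle.dump(c,open('w9.pkl','wb'))
s=r.read_state();C=np.array([.4735,-.357]);h=np.radians(-161.3);p=C+.066*np.array([np.cos(h),np.sin(h)])
print(s["ee_pos"],p,move([*p,.13],h+np.pi,s))
E
```

```text
time: 24.12
ee_pos: [0.498, -0.165, 0.1357]
eef_rot: [0.766, 0.643, 0.0, 0.001]
ft_force: [0.5, -0.1, 0.0]
width: 0.0434
grip_force: 0.0
time: 24.38
ee_pos: [0.4968, -0.165, 0.1331]
eef_rot: [0.766, 0.643, -0.0, -0.001]
ft_force: [-0.1, -0.3, -0.2]
width: 0.0436
grip_force: 0.0
[ 0.49672029 -0.16486147  0.13298412] [ 0.41098412 -0.37816046] [-7.498e-01 -1.580e-01  1.000e-02 -8.000e-04  3.000e-04  5.109e-01]
```

```bash
python3 -m pendant '[[0,-0.1,-0.02,0,0,0,0.08],[0,-0.22,-0.045,0,0,0,0.16],[0,-0.34,-0.07,0,0,0,0.24],[0,-0.46,-0.095,0,0,0,0.32],[0,-0.58,-0.12,0,0,0,0.4],[0,-0.68,-0.14,0,0,0,0.48],[0,-0.75,-0.158,0.03,0,0,0.511],[0,-0.75,-0.158,0.08,0,0,0.511]]'
python3 -m pendant '[[0,0,0,0.04,0,0,0],[0,0,0,0.04,0,0,0],[0,0,0,0.04,0,0,0]]'
python3 - <<'E'
from bench import r,optics; from h import *
import pickle
c=optics.camera("wrist");pickle.dump(c,open('w10.pkl','wb'))
b=pickle.load(open('w9.pkl','rb'))
m=np.vstack([b["pixels"][:270,:,::-1],c["pixels"][:270,:,::-1]]);cv2.imwrite('pics/w10.png',m)
s=r.read_state();print(s["ee_pos"],np.degrees(yawof(s)))
E
```

```text
time: 25.42
ee_pos: [0.4108, -0.3793, 0.1088]
eef_rot: [0.987, 0.162, -0.0, -0.0]
ft_force: [1.0, 1.1, -0.2]
width: 0.0437
grip_force: 0.0
time: 25.8
ee_pos: [0.4123, -0.3777, 0.0985]
eef_rot: [0.987, 0.163, 0.0, 0.0]
ft_force: [-1.2, 0.3, 0.1]
width: 0.0436
grip_force: 0.0
[ 0.41229518 -0.37799751  0.09869173] 18.764010716262334
```

View pics/w10.png

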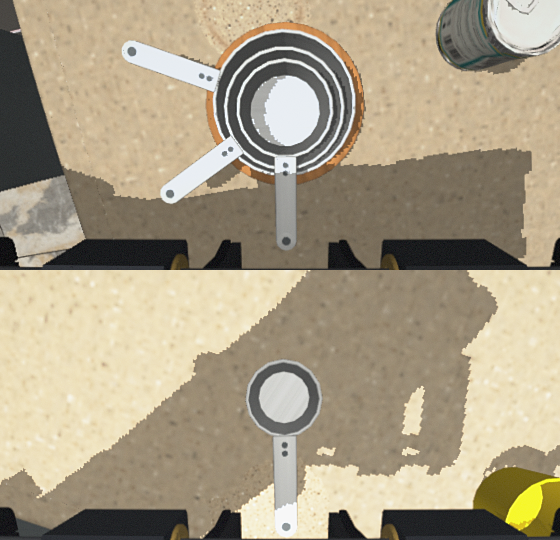

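Top half: cups 1–3 are nested with handles fanned, and cup 3's rim centre is ~(284,107). Bottom half: cup 4 (steel) is on the midline, rim centre ~(284,128), with the yellow look-alike well off to the right. Descending and gripping.

```bash
python3 - <<'E'
import pickle; from h import *
print(back(pickle.load(open('w9.pkl','rb')),[(284,107)],.061),back(pickle.load(open('w10.pkl','rb')),[(284.3,128)],.046))
E
python3 -m pendant '[[0,0,0,0.06,0,0,0],[0,0,0,0.12,0,0,0],[0,0,0,0.17,0,0,0],[0,0,0,0.193,0,0,0],[0,0,0,0.193,0,0,0],[0,0,0,0.193,0,0,0]]' 45
python3 -m pendant '[[1,0,0,0,0,0,0],[1,0,0,0,0,0,0],[1,0,0,0,0,0,0],[1,0,0,0,0,0,0],[1,0,0,0,0,0,0],[1,0,0,0,0,0,0],[1,0,0,0,0,0,0],[1,0,0,0,0,0,0]]' 45
python3 -m pendant '[[1,0,0,-0.1,0,0,0],[1,0,0,-0.2,0,0,0],[1,0,0,-0.33,0,0,0],[1,0,0,-0.33,0,0,0],[1,0,0,-0.33,0,0,0]]'
python3 - <<'E'
from bench import r; s=r.read_state();print(s["ee_pos"],s["joint_positions"])
E
```

```text
[[ 0.50950008 -0.08974626  0.061     ]] [[ 0.47261753 -0.35691143  0.046     ]]
time: 26.6
ee_pos: [0.412, -0.3786, 0.0408]
eef_rot: [0.987, 0.162, 0.0, 0.0]
ft_force: [0.9, -0.8, -0.1]
width: 0.0437
grip_force: 0.0
time: 27.6
ee_pos: [0.4117, -0.3783, 0.0404]
eef_rot: [0.987, 0.162, -0.0, 0.0]
ft_force: [0.0, -0.1, 0.7]
width: 0.0129
grip_force: 45.0
time: 28.22
ee_pos: [0.4113, -0.3781, 0.1387]
eef_rot: [0.987, 0.162, -0.0, -0.0]
ft_force: [0.2, 0.2, -2.1]
width: 0.0127
grip_force: 45.0
[ 0.41131067 -0.37814296  0.1387014 ] [ 1.08508271  0.30643456 -0.49638519  1.73805869  0.15904868  1.137788
 -0.70364623]
```

```bash
python3 - <<'E'
from h import *; from bench import r
s=r.read_state(); print(move([.53,-.17,.1387],np.radians(95),s))
E
```

```text
[ 5.970e-01 -5.305e-01 -0.000e+00 -4.000e-04  0.000e+00 -6.360e-01]
```

```bash
python3 -m pendant '[[1,0.07,-0.06,0,0,0,-0.08],[1,0.15,-0.13,0,0,0,-0.16],[1,0.23,-0.2,0,0,0,-0.24],[1,0.31,-0.27,0,0,0,-0.32],[1,0.39,-0.34,0,0,0,-0.4],[1,0.47,-0.41,0,0,0,-0.48],[1,0.55,-0.48,0,0,0,-0.56],[1,0.597,-0.53,0,0,0,-0.636]]'
python3 - <<'E'
from h import *; from bench import r
s=r.read_state(); print(move([.5557,-.1359,.1387],np.radians(135),s))
E
```

```text
time: 29.22
ee_pos: [0.5304, -0.1684, 0.138]
eef_rot: [0.673, 0.74, 0.0, -0.001]
ft_force: [0.1, -0.2, -1.1]
width: 0.0127
grip_force: 45.0
[ 9.990e-02  9.410e-02 -2.300e-03 -3.000e-04 -1.000e-03 -3.299e-01]
```

```bash
python3 -m pendant '[[1,0.025,0.023,0,0,0,-0.08],[1,0.05,0.046,0,0,0,-0.16],[1,0.075,0.07,0,0,0,-0.24],[1,0.1,0.094,0,0,0,-0.33],[1,0.1,0.094,0,0,0,-0.33],[1,0.1,0.094,0,0,0,-0.33],[1,0.1,0.094,0,0,0,-0.33]]'
python3 - <<'E'
from h import *; from bench import r
s=r.read_state();y=yawof(s); print(np.degrees(y),'cup',s["ee_pos"][:2]+.0646*np.array([np.cos(y+.01),np.sin(y+.01)]),move([.5557,-.1359,.0604],np.radians(135),s))
E
```

```text
time: 30.1
ee_pos: [0.5555, -0.1385, 0.1391]
eef_rot: [0.387, 0.922, -0.0, -0.0]
ft_force: [0.2, 0.2, -0.7]
width: 0.0128
grip_force: 45.0
134.4358660974227 cup [ 0.50985094 -0.09280524] [ 5.700e-03  6.500e-03  2.623e-01 -2.000e-04 -1.000e-04 -4.700e-03]
```

```bash
python3 -m pendant '[[1,0.006,0.006,0.08,0,0,0],[1,0.006,0.006,0.15,0,0,0],[1,0.006,0.006,0.2,0,0,0],[1,0.006,0.006,0.23,0,0,0],[1,0.006,0.006,0.25,0,0,0],[1,0.006,0.006,0.258,0,0,0],[1,0.006,0.006,0.262,0,0,0],[1,0.006,0.006,0.262,0,0,0]]'
```

```text
time: 31.1
ee_pos: [0.5561, -0.1355, 0.061]
eef_rot: [0.386, 0.923, -0.0, 0.0]
ft_force: [-0.2, -0.2, -0.7]
width: 0.0129
grip_force: 45.0
```

Almost down. I'll nudge it down, release, rise and look.

```bash
python3 -m pendant '[[1,0,0,0.004,0,0,0],[1,0,0,0.004,0,0,0],[0,0,0,0.004,0,0,0],[0,0,0,0.004,0,0,0],[0,0,0,0.004,0,0,0],[0,0,0,-0.08,0,0,0],[0,0,0,-0.18,0,0,0],[0,0,0,-0.27,0,0,0]]'
python3 -m pendant '[[0,0,0,0,0,0,0],[0,0,0,0,0,0,0],[0,0,0,0,0,0,0]]'
python3 - <<'E'
from bench import r,optics; from h import *
w=optics.camera("wrist")["pixels"][:270,:,::-1]; t=optics.camera("scene")["pixels"][140:300,120:420,::-1]
t=cv2.resize(t,(560,299),interpolation=2)
cv2.imwrite('pics/fin.png',np.vstack([w,t])); print(r.read_state()["ft_force"])
E
```

```text
time: 32.1
ee_pos: [0.5558, -0.1353, 0.1426]
eef_rot: [0.386, 0.923, 0.0, -0.0]
ft_force: [0.0, -0.2, 0.1]
width: 0.0434
grip_force: 0.0
time: 32.48
ee_pos: [0.5553, -0.1354, 0.1407]
eef_rot: [0.386, 0.923, -0.0, -0.001]
ft_force: [0.3, -0.2, -0.0]
width: 0.0435
grip_force: 0.0
[-0.57212304 -0.44875034 -0.0995464 ]
```

View pics/fin.png

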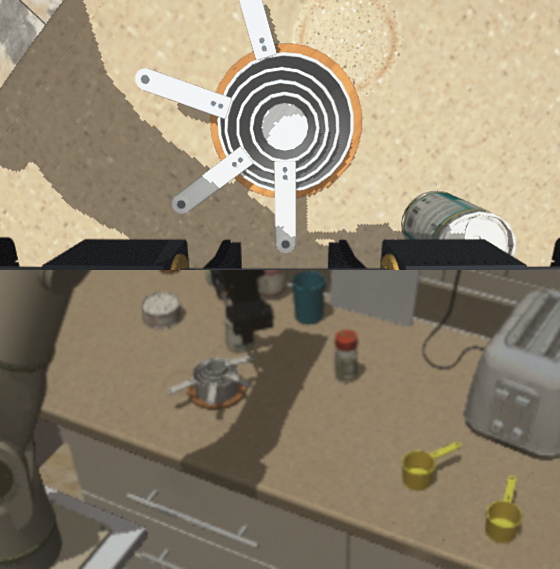

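All four cups are nested upright and concentric with handles fanned (lower cup 4 handle end at (285,243)). The gripper is clear, and the tins and jar are still standing.

```bash
python3 -c "from bench import r; print(r.close_job())"
```

```text
the job is handed in; nothing more can be done
None
```

The four cups stand nested in order in the dish, upright and released with their handles fanned apart; I handed the job in at about 32.6 s of robot time, with the tins, the spice jar and the yellow look-alikes left alone.

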